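Release and push out a lamp unit's filter slide with a pin tool

TASK

Take the pin tool out of its black holder, and with its tip press down the spring button at the bottom of the small square well in the lamp unit's filter slide; keeping the button down, push the slide with the pin all the way out until it stays out by itself, then put the tool back in its holder, fully seated. Only the pin tool may touch the lamp unit, with never more than 18 N; leave everything else where it is.

Things in the scene. Friction and masses are not known exactly. Their poses are not given: they have to be found in the camera images.
- lamp_unit: grey unit fixed to the table, 150 x 84 mm, 60 mm high; over its +x end a bridge 50 mm long with a lens disc, top 89 mm above the table. Origin: centre of the underside; x (level) is the way the slide comes out, z up. It carries the slide. The latch holds the slide home until the well's button is 4 mm down; if the button is let up on the way, a spring draws the slide back home.
- filter_slide (a joint): how far the aluminium filter slide (42 mm wide, top flush with the unit's top) stands out along the unit's +x, m: 0 home and latched, 0.042 at its rubber end stop. A spring draws it home with 2.5 N (home) to 3.6 N (out), plus 0.6 N friction. When the button is let up with the slide 0.038 or more out, the latch catches and it rests at 0.0375.
- button_well (a point): centre of the mouth of the 12 x 12 mm square well in the slide's top, 60 mm above the table; at home 50 mm behind the unit's centre; moves with the slide; x is the way out. The button's head is the well's floor, 3 to 20 mm down: it differs and is not measured, feel for it. It yields at 3 N, then 1 N per mm: slide free at 4 mm (7 N), hard stop at 6 mm (9 N). The pin pushes on the +x wall.
- pin_tool: loose pin tool, 70 g, 114 mm long, upright in the holder, pin down. Origin at the pin's tip, z up the tool. From the tip: steel pin 6 mm thick to 40 mm, round collar 26 mm wide to 46 mm, black square handle 15 x 15 mm to 108 mm (flat sides along x and y), end knob 17 mm wide to 114 mm.
- tool_center (a point): middle of the tool's square handle, 77 mm above the tip; axes as the tool's.
- tool_tip (a point): the flat tip of the pin (the tool's origin).
- pin_holder: black holder block fixed to the table, 64 x 64 mm, 44 mm high, on a 76 x 76 mm foot. Origin: centre of the underside, z up.
- holder_mouth (a point): centre of the mouth of the holder's upright round hole, 14 mm wide, in the block's top 44 mm above the table. Seated, the tool's collar rests on the block and the tip is 40 mm below this point.
- lens_ring: bystander: round dark lens ring, 58 x 50 x 8 mm, lying beyond the holder
- tweezers: bystander: steel tweezers, 128 mm long, lying beyond the lamp unit
- loupe: bystander: black loupe with a white rim, 39 mm wide, 40 mm high
- dropper_bottle: bystander: brown dropper bottle, 32 mm wide, 102 mm high
- hex_key: bystander: black hex key, 78 mm long, near the table's front edge
- round_tin: bystander: round flat tin, 67 mm wide, 24 mm high, near the front edge
There are look-alikes about, which are no part of the job. What is shaped like the pin_tool but purple or yellow is not meant.

How it is judged (in metres and radians):
On the way, in this order (a step that is already met when the one before it is completed fails the run):
1. the pin tool has been lifted out of its holder (tip above the mouth) (z of tool_tip in the frame of holder_mouth above 0.003 m), for 0.1 s.
2. the pin tool, tip down in the well, is pushing the freed slide out (10 to 34 mm) (contact force between pin_tool and lamp_unit above 1.5 N and value of joint filter_slide between 0.01 and 0.034 m and z of tool_tip in the frame of button_well below -0.004 m and horizontal distance between tool_tip and button_well below 0.01 m), for 0.05 s.
3. the slide stays out by itself with the pin tool clear of the unit (value of joint filter_slide above 0.035 m and contact force between pin_tool and lamp_unit below 0.1 N and z of tool_tip in the frame of button_well above 0.002 m), for 0.2 s.
At the end, for the whole second after the job is handed in: The filter slide stays out by itself (35 mm or more) and the pin tool stands at rest, released, in its holder: tip within 8 mm of the hole's axis and at least 36 mm below its mouth (seated is 40 mm), leaning less than 0.12 rad (value of joint filter_slide above 0.035 m and horizontal distance between tool_tip and holder_mouth below 0.008 m and z of tool_tip in the frame of holder_mouth below -0.036 m and angle between tool_center's own z axis and vertical below 0.12 rad and linear speed of pin_tool below 0.02 m/s); the robot touches nothing.
It fails at once if the pin tool pressed on the lamp unit with more than 18 N (contact force between pin_tool and lamp_unit above 18 N).
It fails at once if the fingers or the arm touched the lamp unit (contact force between any of the fingers, the arm and lamp_unit above 1 N).
It fails at once if a bystander was moved by more than 20 mm (distance of any of lens_ring, tweezers, loupe, dropper_bottle, hex_key, round_tin from where it was at the start of the episode above 0.02 m).
It also fails if it takes over 54 s, if anything falls off the work surface, if the arm or the gripper's body presses on something with over 40 N, if the wrist force passes 120 N, or if a joint passes its speed limit or range.

ROBOT

A 6-joint arm with a two-finger parallel gripper is mounted at the origin on a cart in front of the work surface, level with it; the furniture and walls round the work are solid. World frame = base frame: x ahead of the robot, y to its left, z up, the work surface at z = 0. Lengths are in m, angles in degrees, forces in N, time in s.
With the tool pointing down it reaches from about 0.3 to 0.75 m from the base axis. Payload 8.5 kg.
Tool frame: the origin (TCP) lies midway between the tips of the shut fingers; the grasp point (between the pads) lies 19 mm behind it; z points along the fingers, y is the line along which they close (so a half turn about z gives the same grasp; the last joint's range is limited). The gripper opens to 88 mm and grips with 3 to 60 N. Pads are 18 mm wide; open, the fingers measure 123 mm over their backs; the gripper's body (75 mm by 187 mm) begins 45 mm behind the grasp point.
Start: joints at [-87.508, 21.807, 74.336, -0, 83.858, -12.336], TCP at [0.141, -0.532, 0.239] pointing down, gripper open.
Joint ranges: [-178.18, 178.18], [-50.72, 133.34], [12.68, 142.11], [-81.47, 261.47], [9.98, 163.14], [-165.26, 165.26]. Speed limits (degrees/s): [136.94, 136.94, 180, 180, 180, 180].

INTERFACE

Orientations are given as [roll, pitch, yaw] about the fixed x, y, z axes, in that order (R = Rz(yaw) Ry(pitch) Rx(roll)).
In Python, from plant import state, read_camera, camera_model, sign_off gives the robot as it stands.
- The arm moves only by the shell command python3 -m handwheel 'ROWS' [FORCE]. ROWS is text: rows parted by semicolons, each of 7 numbers parted by spaces: the shift along the tool's x, y, z in m, then the turn, a rotation vector about the tool's x, y, z in degrees, then the opening, from 0 (shut) to 1 (fully open). A call has 1 to 8 rows; each row is the pose to reach, as a shift and turn from the pose commanded when the call began, along the tool's axes at that moment; what a row does not reach only later rows make up. A row lasts 1/12 s, in which the tool goes at most 41.7 mm and 7.16 degrees, less where a joint would pass 70% of its speed; a pose out of reach is approached as far as the arm can. A call with a gripper value outside its range is refused whole. The fingers move at their own pace and stop on an object; FORCE is the grip in N (left out, the last holds). Time passes only in rows, so rows that repeat a pose let the fingers close. It gives the time, the measured TCP pose, the force, the opening and the grip force at its end, in the units of the state.
- state(): the state, without advancing time (a new reading comes with each control period).
- read_camera(name): name is "scene" or "top"; returns the picture (384x512x3 uint8, red, green, blue); there is no depth.
- camera_model(name): a dict with "K" (3x3 intrinsics, pixels), "k1" (the pictures are not rectified: a ray, as slopes to the right and down, at radius r is drawn at 1 + k1 r^2 times it, then the intrinsics apply), "R" (3x3) and "t" (3): a world point X has camera coordinates R X + t. Camera axes: x right, y down, z forward; pixel columns grow to the right and rows downward; lengths in m; the calibration is good to about 2 mm. A picture is of the moment at which its call begins. camera_model takes no time and is no camera call.
- sign_off(): hands the job in; it is judged then, once.
The state is a dict: "clock": time; "q": joint angles; "dq": joint speeds; "tau": joint torques, N m; "position": TCP position; "orientation": TCP orientation; "wrist_force": force on the tool from outside, world axes, zero at the start; "moment": the same for the moment, N m; "width": finger opening in m; "finger_force": force on a finger pad.
Only numpy, scipy, OpenCV 4.12 (cv2) and the standard library are available. Lean on these libraries where they do the work, as an engineer would, in place of code of your own. Each camera call takes 0.05 s, during which the arm holds its last target. There are 200 camera calls.

## Working session

There is one attempt and no reset: what is moved stays moved. The work goes in short steps, Python scripts to look and compute and a shell command to move; the robot and the scene stay as the last step left them, time stands still between calls to the robot, and variables do not carry over. Pictures are saved under pics/ and viewed, at most 10 in all, crops included, and the job is handed in when it is done.

```bash
mkdir -p pics; ls
python3 - <<'E'
from plant import *
import cv2,numpy as np
print(state())
for n in("scene","top"):
    im=read_camera(n); cv2.imwrite(f"pics/{n}0.png",cv2.resize(im[:,:,::-1],(800,600),interpolation=cv2.INTER_CUBIC)); np.save(f"pics/{n}0.npy",im)
    print(n,camera_model(n))
E
```

```text
pics
{'clock': 0.0, 'q': array([-8.75057922e+01,  2.18406145e+01,  7.43843322e+01,  1.89537200e-03,
        8.38588873e+01, -1.23346102e+01]), 'dq': array([-0.01600914,  0.00860299, -0.05644178,  0.08687467,  0.01699071,
        0.04253903]), 'tau': array([ 3.56171158e-04, -4.37925911e+01, -2.24556255e+01,  7.13556656e-02,
        3.52672243e-02, -1.13436829e-04]), 'position': array([ 0.14076681, -0.5313898 ,  0.23814378]), 'orientation': array([-1.79918504e+02, -1.97493692e-02,  1.48285998e+01]), 'wrist_force': array([0.66389546, 0.34606501, 0.34086068]), 'moment': array([ 0.00149403,  0.02558509, -0.05716953]), 'finger_force': 0.0, 'width': 0.08824087968678566}
scene {'K': array([[359.55035933,   0.        , 256.03958213],
       [  0.        , 359.55035933, 191.55537333],
       [  0.        ,   0.        ,   1.        ]]), 'k1': 0.017562584796517344, 'R': array([[-8.72727509e-01, -4.88207369e-01, -5.08716707e-04],
       [-3.56787380e-01,  6.38509541e-01, -6.81915193e-01],
       [ 3.33240843e-01, -5.94944644e-01, -7.31431070e-01]]), 't': array([0.41340605, 0.31553253, 0.81604088])}
top {'K': array([[359.77071882,   0.        , 254.90442097],
       [  0.        , 359.77071882, 194.95553168],
       [  0.        ,   0.        ,   1.        ]]), 'k1': -0.016188389970461032, 'R': array([[-0.00483621, -0.99998719,  0.00149175],
       [-0.97251052,  0.00435601, -0.2328182 ],
       [ 0.23280872, -0.00257671, -0.97251913]]), 't': array([-0.12297662,  0.52961544,  0.8887054 ])}
```

View pics/scene0.png

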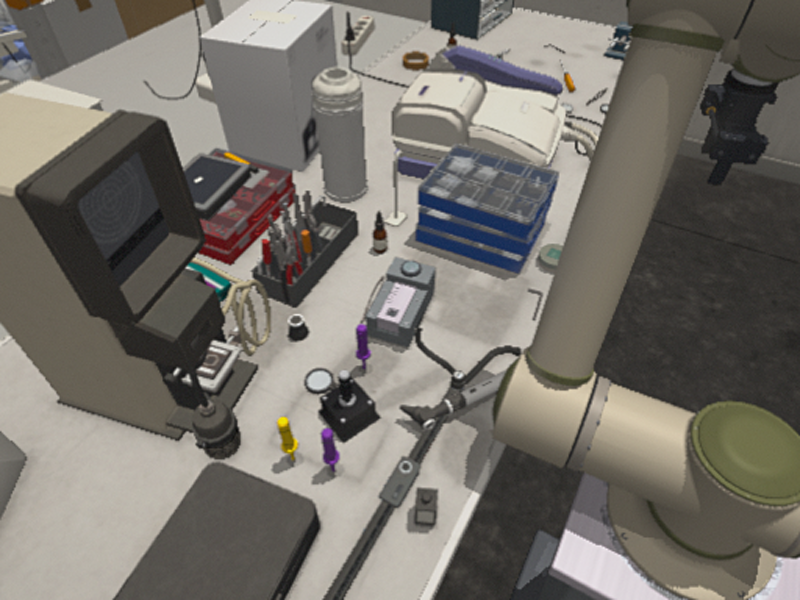

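View pics/top0.png

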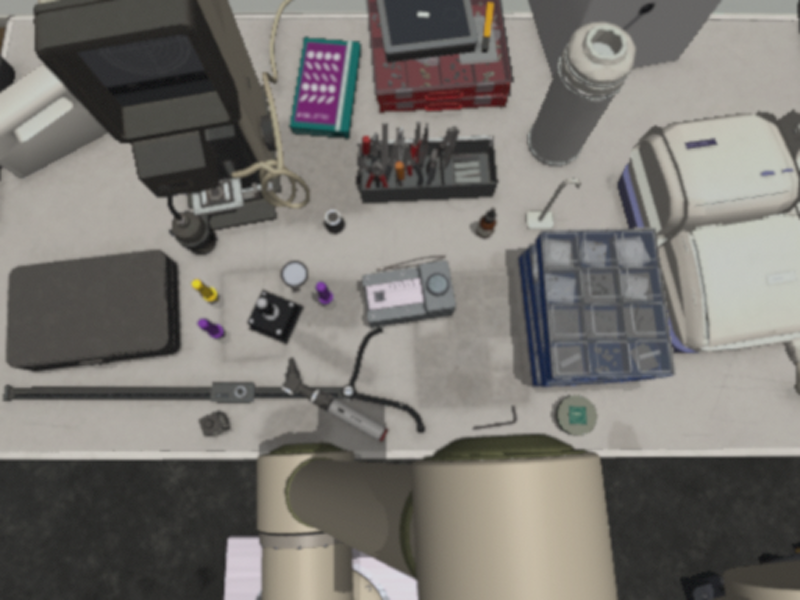

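The top view shows the lamp unit at about (407,292), with the pale slide, the well near (380,296) and the lens at (437,284). The holder is at (275,316) with the tool's knob at about (262,302). In the scene view the unit is at (400,300) and the holder at (347,408), so I'll zoom in on both.

```bash
cat > h.py <<'E'
import cv2,numpy as np
from plant import *
def ray(n,u,v):
    m=camera_model(n);d=np.array([(u-m['K'][0,2])/m['K'][0,0],(v-m['K'][1,2])/m['K'][1,1]]);s=d.copy()
    for _ in range(10): s=d/(1+m['k1']*(s@s))
    w=m['R'].T@np.r_[s,1]; return -m['R'].T@m['t'],w
def onz(n,u,v,z):
    c,w=ray(n,u,v); return c+w*(z-c[2])/w[2]
def proj(n,X):
    m=camera_model(n);p=m['R']@np.asarray(X)+m['t'];s=p[:2]/p[2];s=s*(1+m['k1']*(s@s));return m['K'][:2,:2]@s+m['K'][:2,2]
def tri(uv1,uv2):
    (c1,a),(c2,b)=ray('top',*uv1),ray('scene',*uv2)
    k=np.linalg.lstsq(np.c_[a,-b],c2-c1,rcond=None)[0];p,q=c1+a*k[0],c2+b*k[1];return (p+q)/2,np.linalg.norm(p-q)
def crop(im,x,y,w,h,f): return cv2.resize(im[y:y+h,x:x+w,::-1],None,fx=f,fy=f,interpolation=cv2.INTER_CUBIC)
E
python3 - <<'E'
from h import *
t=np.load('pics/top0.npy');s=np.load('pics/scene0.npy')
# 6x: top x150-280,y160-225 ; scene 
a=crop(t,155,160,140,65,5.7)[:300,:798]
b=crop(s,195,160,90,125,3);c=crop(s,195,225,66,60,6)
print(a.shape)
cv2.imwrite('pics/a.png',crop(t,155,160,140,65,5.5));
d=np.zeros((600,800,3),np.uint8)
x=crop(s,225,160,60,65,6);y=crop(s,195,225,66,60,6)
d[:390,:360]=x;d[:360,380:776]=y
cv2.imwrite('pics/b.png',d)
E
```

```text
(300, 798, 3)
```

View pics/a.png

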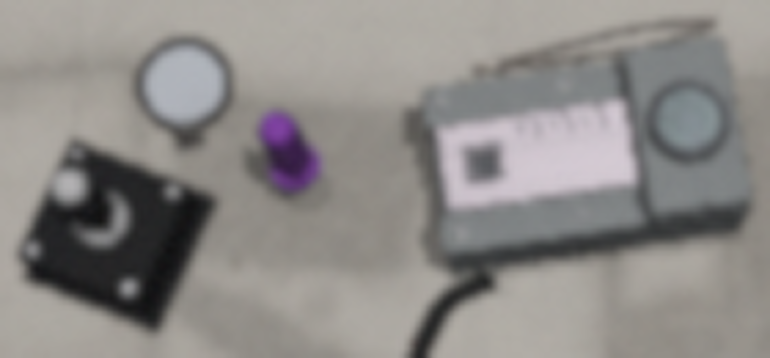

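View pics/b.png

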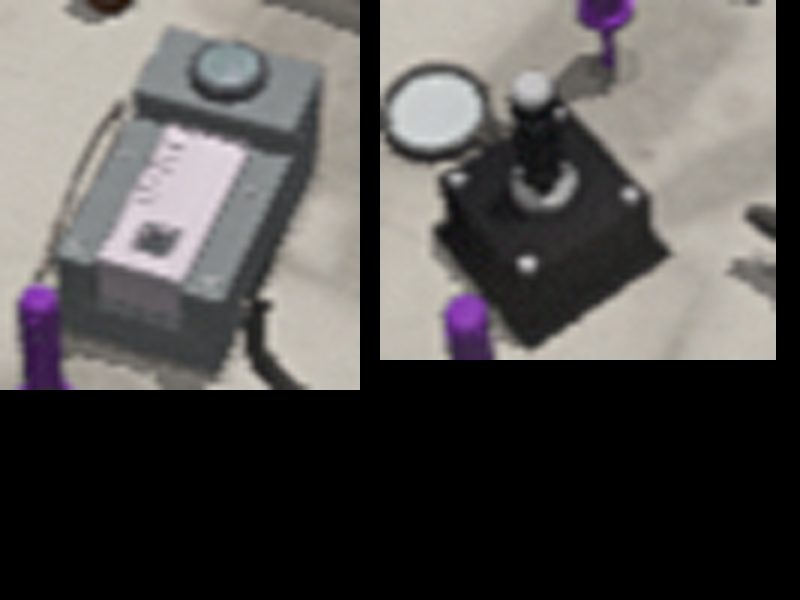

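The crops show the knob at top crop (70,186), the holder screws at (76,152), (172,190), (31,249) and (128,288), and the well at (482,162). In the scene crop the well is at (156,238) and the knob at (533,85). The slide points right and slightly up. Next I'll take centroids and cast rays.

Run:
```python
from h import *
t=np.load('pics/top0.npy');s=np.load('pics/scene0.npy')
def cen(im,u,v,r,sign):
    u,v=int(round(u)),int(round(v));p=im[v-r:v+r+1,u-r:u+r+1].mean(2)*sign
    w=np.clip(p-(p.max()+p.min())/2,0,None);Y,X=np.mgrid[-r:r+1,-r:r+1]
    return u+(w*X).sum()/w.sum(),v+(w*Y).sum()/w.sum()
T=lambda x,y:(155+(x+.5)/5.5-.5,160+(y+.5)/5.5-.5)
S1=lambda x,y:(225+(x+.5)/6-.5,160+(y+.5)/6-.5)
S2=lambda x,y:(195+(x-380+.5)/6-.5,225+(y+.5)/6-.5)
sc={}
for n,im,F,L in(('top',t,T,[(76,152),(172,190),(128,288),(31,249)]),('scene',s,S2,[(562,113),(630,195),(527,263),(457,180)])):
    P=np.array([onz(n,*cen(im,*F(*l),2,1),.044) for l in L]);print(n,'screws',P[:,:2].round(4).tolist(),P.mean(0).round(4))
    d=P-P.mean(0);a=np.degrees(np.arctan2(d[:,1],d[:,0]));print((a%90).round(1))
a,b=cen(t,*T(70,186),3,1),cen(s,*S2(533,85),3,1)
print('knob',tri(a,b),onz('top',*a,.118),onz('scene',*b,.118))
a,b=cen(t,*T(482,162),4,-1),cen(s,*S1(156,238),4,-1);print('raw',T(482,162),a,S1(156,238),b)
print('well',tri(a,b),onz('top',*a,.06),onz('scene',*b,.06))
# pale slide corners & unit direction (top), crop edge points
g=lambda x,y,z:onz('top',*T(x,y),z)[:2]
for p,q,z in(((436,126),(628,100),.06),((447,208),(636,183),.06),((432,90),(620,62),.06),((445,265),(645,232),.06),((645,222),(745,208),.089),((622,58),(722,38),.089)):
    d=g(*q,z)-g(*p,z);print(g(*p,z).round(4),g(*q,z).round(4),np.degrees(np.arctan2(d[1],d[0])).round(1))
print('lens',onz('top',*T(688,120),.089)[:2],onz('scene',*S1(229,70),.089)[:2])
# hull orientation of pale slide
m=((t.min(2)>165)&(t[:,:,0].astype(int)-t[:,:,1]>6)).astype(np.uint8);m[:,:230]=0;m[:175]=0;m[205:]=0;m[:,275:]=0
c=max(cv2.findContours(m,0,2)[0],key=cv2.contourArea)[:,0];Q=np.array([onz('top',*x,.06)[:2] for x in c])
print(cv2.minAreaRect((Q*1000).astype(np.float32)))
```

```text
top screws [[0.5605, 0.113], [0.5392, 0.0592], [0.4881, 0.0802], [0.5081, 0.1324]] [0.524  0.0962 0.044 ]
[24.7 22.4 24.  23.7]
scene screws [[0.5311, 0.0548], [0.4855, 0.078], [0.5052, 0.1279], [0.5549, 0.1083]] [0.5192 0.0923 0.044 ]
[17.6 22.9 21.4 24.1]
knob (array([0.52045221, 0.0942893 , 0.11791879]), np.float64(0.0033984424067900663)) [0.52212847 0.09479825 0.118     ] [0.51861574 0.09420528 0.118     ]
raw (242.22727272727275, 189.04545454545456) (np.float64(242.55469476293771), np.float64(189.2485280446235)) (250.58333333333334, 199.25) (np.float64(250.4730210016155), np.float64(199.81098546042003))
well (array([ 0.54487375, -0.09286425,  0.05728762]), np.float64(0.0024856428730055625)) [ 0.54542646 -0.09265506  0.06      ] [ 0.54233562 -0.09083572  0.06      ]
[ 0.5642 -0.0694] [ 0.5769 -0.1629] -82.2
[ 0.5232 -0.075 ] [ 0.5352 -0.1662] -82.5
[ 0.5824 -0.0672] [ 0.5963 -0.1592] -81.4
[ 0.4952 -0.0743] [ 0.511  -0.1701] -80.7
[ 0.5094 -0.1687] [ 0.5158 -0.2155] -82.1
[ 0.5892 -0.1591] [ 0.599  -0.2068] -78.5
lens [ 0.55854344 -0.18978715] [ 0.55328393 -0.18226716]
((549.68798828125, -118.04383850097656), (40.51560974121094, 88.88327026367188), 8.10085678100586)
```

The two cameras agree to a few mm. The holder and tool are at about (0.521, 0.094), with sides at about -21° or 69°. The well is at about (0.544, -0.092), and the unit's +x points along about -82°. Next is a helper for the shifts.

```bash
cat >> h.py <<'E'
from scipy.spatial.transform import Rotation as Ro
def go(x,y,z,yaw):
    s=state();R=Ro.from_euler('xyz',s['orientation'],degrees=True);G=Ro.from_euler('xyz',[180,0,yaw],degrees=True)
    d=R.inv().apply(np.array([x,y,z])-s['position']);r=(R.inv()*G).as_rotvec(degrees=True)
    print('clock',round(s['clock'],2),'pos',s['position'].round(4),'rpy',s['orientation'].round(2),'w',round(s['width'],4),'F',s['wrist_force'].round(2))
    print('shift',d.round(4),'turn',r.round(2),'rows',np.ceil(max(np.linalg.norm(d)/.0417,np.linalg.norm(r)/7.16)))
E
python3 -c "
from h import *
go(.521,.094,.238,-21)"
```

```text
clock 0.1 pos [ 0.1407 -0.5314  0.2382] rpy [-1.7993e+02 -2.0000e-02  1.4830e+01] w 0.0881 F [-0.26  0.28 -0.03]
shift [ 0.5277 -0.5073  0.001 ] turn [-7.000e-02  1.000e-02  3.583e+01] rows 18.0
```

```bash
python3 -m handwheel '0.528 -0.507 0 0 0 36 0.57;0.528 -0.507 0 0 0 36 0.57;0.528 -0.507 0 0 0 36 0.57;0.528 -0.507 0 0 0 36 0.57;0.528 -0.507 0 0 0 36 0.57;0.528 -0.507 0 0 0 36 0.57;0.528 -0.507 0 0 0 36 0.57;0.528 -0.507 0 0 0 36 0.57'; python3 -c "
from h import *
go(.521,.094,.2,-21)"
```

```text
clock: 0.77
position: [0.3122, -0.2491, 0.2387]
orientation: [-180.0, 0.0, -21.2]
wrist_force: [1.5, -1.3, 0.4]
width: 0.0504
finger_force: 0.0
clock 0.77 pos [ 0.3122 -0.2491  0.2387] rpy [-1.7999e+02  1.0000e-02 -2.1220e+01] w 0.0504 F [ 1.48 -1.31  0.42]
shift [ 0.0705 -0.3954  0.0387] turn [-0.01  0.01 -0.22] rows 10.0
```

```bash
python3 -m handwheel '0.07 -0.395 0.038 0 0 0 0.57;0.07 -0.395 0.038 0 0 0 0.57;0.07 -0.395 0.038 0 0 0 0.57;0.07 -0.395 0.038 0 0 0 0.57;0.07 -0.395 0.038 0 0 0 0.57;0.07 -0.395 0.038 0 0 0 0.57;0.07 -0.395 0.038 0 0 0 0.57;0.07 -0.395 0.038 0 0 0 0.57';  python3 -c "
from h import *
go(.521,.094,.16,-21)"
```

```text
clock: 1.43
position: [0.4843, 0.035, 0.207]
orientation: [180.0, 0.0, -21.2]
wrist_force: [0.1, -1.6, 0.3]
width: 0.05
finger_force: 0.0
clock 1.43 pos [0.4843 0.035  0.207 ] rpy [ 1.7999e+02  2.0000e-02 -2.1150e+01] w 0.05 F [ 0.13 -1.63  0.32]
shift [ 0.0129 -0.0683  0.047 ] turn [ 0.01  0.02 -0.15] rows 3.0
```

```bash
python3 -m handwheel '0.013 -0.068 0.047 0 0 0 0.57;0.013 -0.068 0.047 0 0 0 0.57;0.013 -0.068 0.047 0 0 0 0.57;0.013 -0.068 0.047 0 0 0 0.57;0.013 -0.068 0.047 0 0 0 0.57';  python3 - <<'E'
from h import *
go(.521,.094,.07,-21)
d=np.zeros((600,800,3),np.uint8)
d[:,:400]=crop(read_camera('top'),125,140,100,150,4);d[:,400:]=crop(read_camera('scene'),180,190,80,120,5)
cv2.imwrite('pics/c.png',d)
E
```

```text
clock: 1.85
position: [0.5203, 0.0911, 0.1606]
orientation: [180.0, 0.0, -21.2]
wrist_force: [0.4, -1.1, -0.8]
width: 0.0501
finger_force: 0.0
clock 1.85 pos [0.5203 0.0911 0.1606] rpy [179.98   0.   -21.16] w 0.0501 F [ 0.37 -1.06 -0.76]
shift [-0.0004 -0.003   0.0906] turn [ 0.02  0.   -0.16] rows 3.0
```

View pics/c.png

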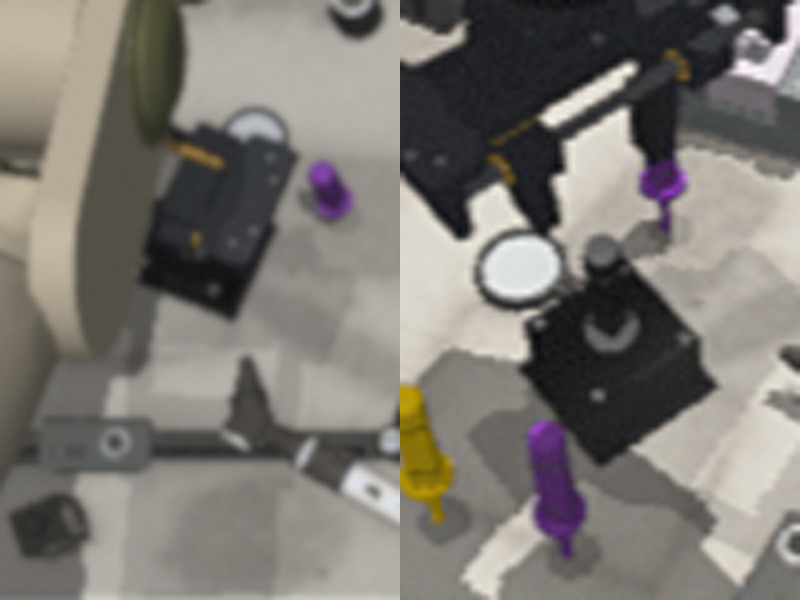

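The scene crop shows the fingers straddling above the knob at (602,248), with fingertips near (555,228) and (658,160). Next I'll compare with the projected TCP to find the camera's bias.

```bash
python3 - <<'E'
from h import *
s=state();R=Ro.from_euler('xyz',s['orientation'],degrees=True).as_matrix();p=s['position']
c=lambda X:((proj('scene',X)-[180,190]+.5)*5-.5+[400,0]).round(1)
print(c(p),c(p+R[:,1]*.025),c(p-R[:,1]*.025),'knob',c([.521,.094,.118]),c([.521,.094,.112]))
E
python3 -m handwheel '0 -0.003 0.04 0 0 0 0.57;0 -0.003 0.06 0 0 0 0.57;0 -0.003 0.09 0 0 0 0.57;0 -0.003 0.09 0 0 0 0.57;0 -0.003 0.09 0 0 0 0.57' ; python3 -c "
from h import *
go(.521,.094,.07,-21)"
```

```text
[595.2 180.2] [639.5 152.7] [549.7 208.5] knob [597.  241.5] [598. 249.]
clock: 2.37
position: [0.5214, 0.0934, 0.0709]
orientation: [180.0, 0.1, -21.2]
wrist_force: [0.9, 0.7, 1.5]
width: 0.0503
finger_force: 0.0
clock 2.37 pos [0.5214 0.0934 0.0709] rpy [ 1.7998e+02  6.0000e-02 -2.1250e+01] w 0.0503 F [0.93 0.73 1.45]
shift [-0.0005 -0.0004  0.0009] turn [ 0.02  0.06 -0.25] rows 1.0
```

```bash
python3 -m handwheel '0 0 0 0 0 0 0.1;0 0 0 0 0 0 0.1;0 0 0 0 0 0 0.1;0 0 0 0 0 0 0.1;0 0 0 0 0 0 0.1;0 0 0 0 0 0 0.1' 10; python3 -c "
from h import *
go(.521,.094,.07,-21)"
```

```text
clock: 2.87
position: [0.5218, 0.0943, 0.0708]
orientation: [-180.0, -0.0, -21.2]
wrist_force: [0.1, -0.4, 3.4]
width: 0.0172
finger_force: 10.0
clock 2.87 pos [0.5218 0.0943 0.0708] rpy [-1.7998e+02 -5.0000e-02 -2.1170e+01] w 0.0172 F [ 0.13 -0.39  3.43]
shift [-0.0006  0.0005  0.0008] turn [-0.02 -0.05 -0.17] rows 1.0
```

```bash
python3 -m handwheel '0 0 0 0 0 0 0;0 0 0 0 0 0 0;0 0 0 0 0 0 0;0 0 0 0 0 0 0' 40; python3 -c "
from h import *
s=state();print(s['width'],s['moment'],s['wrist_force'])
im=np.hstack([crop(read_camera('scene'),190,200,80,80,7)]);cv2.imwrite('pics/d.png',im)"
```

```text
clock: 3.2
position: [0.5218, 0.0943, 0.0708]
orientation: [-180.0, -0.0, -21.2]
wrist_force: [-1.4, 0.4, 4.9]
width: 0.0164
finger_force: 40.0
0.0163957640041746 [ 0.04807163  0.19328448 -0.0689742 ] [-1.36366772  0.42000752  4.93624204]
```

View pics/d.png

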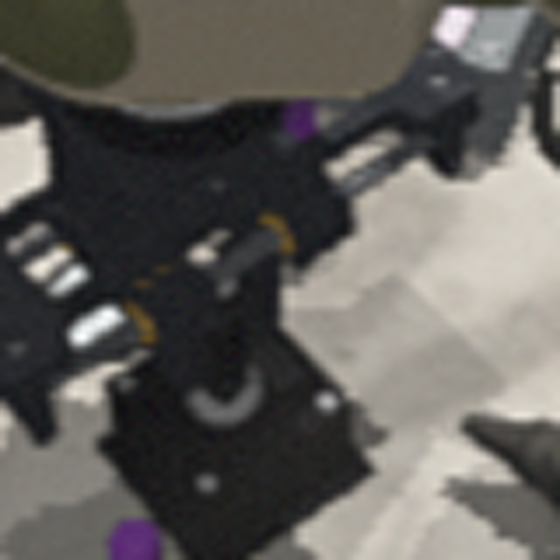

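The view is mostly blocked by the gripper: the holder is at (235,430), with the collar still flat on the block at (225,400). A width of 16.4 mm suggests the handle sits a few degrees off the pads, so I'll regrip with a small turn.

```bash
python3 -m handwheel '0 0 0 0 0 0 0.35;0 0 0 0 0 0 0.35;0 0 0 0 0 6 0.35;0 0 0 0 0 6 0.1;0 0 0 0 0 6 0.1;0 0 0 0 0 6 0.1;0 0 0 0 0 6 0.1;0 0 0 0 0 6 0.1' 15;python3 -m handwheel '0 0 0 0 0 0 0;0 0 0 0 0 0 0;0 0 0 0 0 0 0' 40
```

```text
clock: 3.92
position: [0.5215, 0.0942, 0.0702]
orientation: [180.0, 0.0, -27.1]
wrist_force: [-0.5, -0.4, -1.2]
width: 0.0174
finger_force: 15.1
clock: 4.17
position: [0.5216, 0.0943, 0.0703]
orientation: [180.0, 0.0, -27.2]
wrist_force: [0.3, 0.1, -0.2]
width: 0.0165
finger_force: 40.3
```

Wider, so turn the other way.

```bash
python3 -m handwheel '0 0 0 0 0 0 0.35;0 0 0 0 0 0 0.35;0 0 0 0 0 -6 0.35;0 0 0 0 0 -11 0.35;0 0 0 0 0 -11 0.1;0 0 0 0 0 -11 0.1;0 0 0 0 0 -11 0.1;0 0 0 0 0 -11 0.1' 15;python3 -m handwheel '0 0 0 0 0 0 0;0 0 0 0 0 0 0;0 0 0 0 0 0 0' 40; python3 -c "
from h import *
go(.544,-.092,.2,8)"
```

```text
clock: 4.83
position: [0.5216, 0.0943, 0.0704]
orientation: [-180.0, -0.0, -16.3]
wrist_force: [0.3, -0.5, 0.2]
width: 0.0161
finger_force: 15.0
clock: 5.08
position: [0.5216, 0.0942, 0.0704]
orientation: [-180.0, -0.0, -16.2]
wrist_force: [0.1, 1.0, 0.7]
width: 0.0157
finger_force: 39.9
clock 5.08 pos [0.5216 0.0942 0.0704] rpy [-180.    -0.   -16.2] w 0.0157 F [0.12 1.04 0.72]
shift [ 0.0735  0.1726 -0.1296] turn [ -0.   -0.  -24.2] rows 6.0
```

```bash
python3 -m handwheel '0 0 0 0 0 0 0.35;0 0 0 0 0 0 0.35;0 0 0 0 0 -5 0.35;0 0 0 0 0 -5 0.35;0 0 0 0 0 -5 0.1;0 0 0 0 0 -5 0.1;0 0 0 0 0 -5 0.1;0 0 0 0 0 -5 0.1' 15;python3 -m handwheel '0 0 0 0 0 0 0;0 0 0 0 0 0 0;0 0 0 0 0 0 0' 45; python3 -c "
from h import *
go(.544,-.092,.2,8)"
```

```text
clock: 5.75
position: [0.5216, 0.0943, 0.0703]
orientation: [-180.0, 0.0, -11.2]
wrist_force: [0.6, 0.4, 1.0]
width: 0.0152
finger_force: 14.9
clock: 6.0
position: [0.5215, 0.0943, 0.0703]
orientation: [-180.0, 0.0, -11.2]
wrist_force: [0.3, 0.3, 0.1]
width: 0.015
finger_force: 44.9
clock 6.0 pos [0.5215 0.0943 0.0703] rpy [-180.      0.    -11.19] w 0.015 F [0.33 0.34 0.14]
shift [ 0.0582  0.1784 -0.1297] turn [ -0.     0.   -19.19] rows 6.0
```

Aligned at 15.0 mm. Now lift straight up.

```bash
python3 -m handwheel '0 0 -0.02 0 0 0 0;0 0 -0.05 0 0 0 0;0 0 -0.09 0 0 0 0;0 0 -0.11 0 0 0 0;0 0 -0.11 0 0 0 0;0 0 -0.11 0 0 0 0' 45; python3 -c "
from h import *
go(.544,-.092,.16,8)"
```

```text
clock: 6.5
position: [0.5216, 0.0943, 0.1807]
orientation: [-180.0, -0.1, -11.2]
wrist_force: [-0.8, -0.1, -1.0]
width: 0.0147
finger_force: 45.0
clock 6.5 pos [0.5216 0.0943 0.1807] rpy [-1.7999e+02 -9.0000e-02 -1.1180e+01] w 0.0147 F [-0.77 -0.06 -1.03]
shift [0.058  0.1784 0.0207] turn [  0.    -0.09 -19.18] rows 5.0
```

```bash
python3 -m handwheel '0.015 0.04 0.01 0 0 -5 0;0.03 0.08 0.015 0 0 -10 0;0.045 0.12 0.015 0 0 -15 0;0.055 0.155 0.015 0 0 -19 0;0.058 0.175 0.015 0 0 -19.2 0;0.058 0.1784 0.018 0 0 -19.2 0;0.058 0.1784 0.0207 0 0 -19.2 0;0.058 0.1784 0.0207 0 0 -19.2 0'
python3 - <<'E'
from h import *
go(.544,-.092,.15,8)
d=np.zeros((600,800,3),np.uint8)
t,s=read_camera('top'),read_camera('scene');np.save('pics/t1.npy',t);np.save('pics/s1.npy',s)
d[:480,:320]=crop(t,215,160,40,60,8);d[:,330:]=crop(s,222,158,47,60,10)
cv2.imwrite('pics/e.png',d)
p=state()['position']+[0,0,-.0663]
print((proj('scene',p)-[222,158]+.5)*10-.5+[330,0],(proj('scene',[.544,-.092,.06])-[222,158]+.5)*10-.5+[330,0],(proj('top',p)-[215,160]+.5)*8-.5)
E
```

```text
clock: 7.17
position: [0.5431, -0.0909, 0.1579]
orientation: [-179.9, 0.2, 8.0]
wrist_force: [-0.5, 0.8, -0.8]
width: 0.0148
finger_force: 45.0
clock 7.17 pos [ 0.5431 -0.0909  0.1579] rpy [-1.7988e+02  1.7000e-01  8.0200e+00] w 0.0148 F [-0.46  0.79 -0.85]
shift [0.0008 0.0013 0.0079] turn [-0.12  0.17  0.02] rows 1.0
[613.07029979 342.4362209 ] [616.14591205 417.7385639 ] [213.7193134  217.81225873]
```

View pics/e.png

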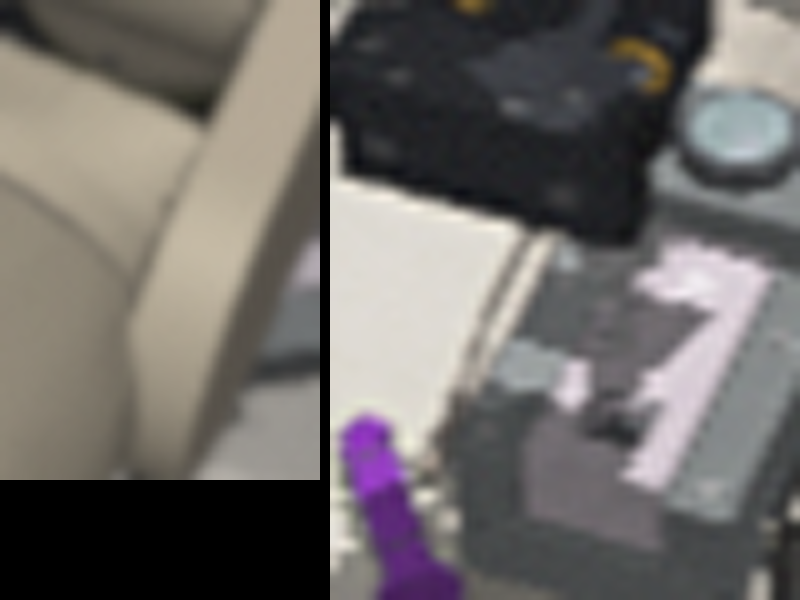

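Run:
```python
from h import *
s=state();p=s['position'];R=Ro.from_euler('xyz',s['orientation'],degrees=True).as_matrix()
c=lambda X:((proj('scene',X)-[222,158]+.5)*10-.5+[330,0]).round(0)
for n,v in dict(tcp=[0,0,0],grasp=[0,0,-.019],body=[0,0,-.064],by=[0,.09,-.064],b_y=[0,-.09,-.064],bx=[.037,0,-.064],b_x=[-.037,0,-.064],collar=[0,0,.02],tip=[0,0,.066]).items(): print(n,c(p+R@np.array(v)))
im=read_camera('scene');cv2.imwrite('pics/f.png',cv2.resize(im[60:300,130:450,::-1],None,fx=2.5,fy=2.5,interpolation=cv2.INTER_CUBIC))
```

```text
tcp [610. 169.]
grasp [609. 115.]
body [606. -17.]
by [ 733. -229.]
b_y [461. 224.]
bx [468. -53.]
b_x [746.  19.]
collar [611. 223.]
tip [613. 342.]
```

View pics/f.png

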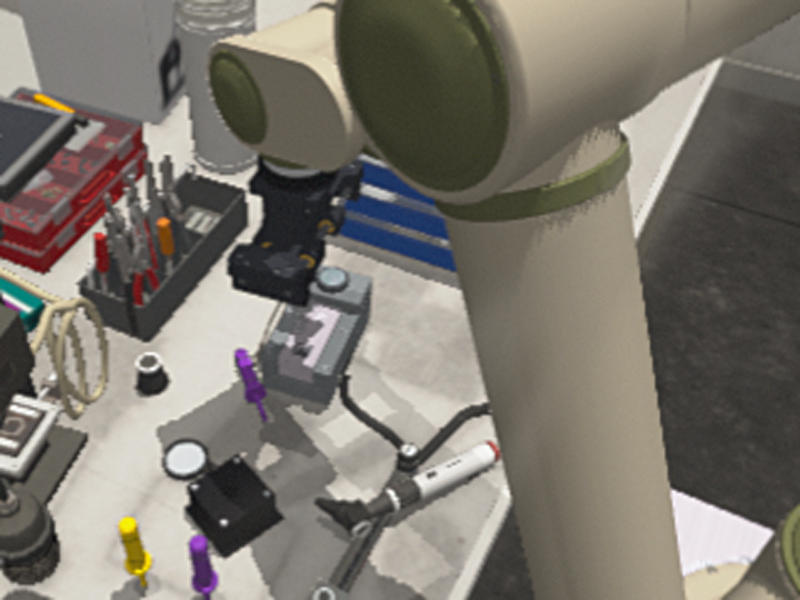

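The gripper body hides the pin in this view; the holder at (235,505) is empty, so the tool is held. I'll descend above the well and feel for the floor.

```bash
python3 -m handwheel '0 0 0 0 0 0 0;0 0 0 0 0 0 0'; python3 -c "
from h import *
go(.544,-.092,.130,8)"
```

```text
clock: 7.48
position: [0.544, -0.0911, 0.1598]
orientation: [180.0, -0.0, 8.1]
wrist_force: [0.3, -0.4, 0.0]
width: 0.015
finger_force: 45.0
clock 7.48 pos [ 0.544  -0.0911  0.1598] rpy [ 1.8e+02 -1.0e-02  8.1e+00] w 0.015 F [ 0.3  -0.45  0.04]
shift [-0.0001  0.0009  0.0298] turn [ 0.   -0.01  0.1 ] rows 1.0
```

```bash
python3 -m handwheel '0 0.001 0.015 0 0 0 0;0 0.001 0.027 0 0 0 0;0 0.001 0.03 0 0 0 0;0 0.001 0.03 0 0 0 0;0 0.001 0.03 0 0 0 0';python3 -m handwheel '0 0 0.001 0 0 0 0;0 0 0.002 0 0 0 0;0 0 0.003 0 0 0 0;0 0 0.0035 0 0 0 0;0 0 0.004 0 0 0 0;0 0 0.004 0 0 0 0'; python3 -c "
from h import *
go(.544,-.092,.1263,8)"
```

```text
clock: 7.9
position: [0.5443, -0.0929, 0.1301]
orientation: [180.0, -0.0, 8.0]
wrist_force: [-0.0, -0.3, -0.5]
width: 0.0148
finger_force: 45.0
clock: 8.4
position: [0.544, -0.093, 0.1256]
orientation: [-180.0, 0.0, 8.0]
wrist_force: [0.3, -0.2, -1.8]
width: 0.0149
finger_force: 45.0
clock 8.4 pos [ 0.544  -0.093   0.1256] rpy [-180.      0.      8.03] w 0.0149 F [ 0.29 -0.2  -1.78]
shift [ 0.0001 -0.001  -0.0007] turn [-0.    0.    0.03] rows 1.0
```

```bash
python3 -m handwheel '0 0 0.0005 0 0 0 0;0 0 0.001 0 0 0 0;0 0 0.0015 0 0 0 0;0 0 0.0015 0 0 0 0'; python3 -m handwheel '0 0 0 0 0 0 0'
```

```text
clock: 8.73
position: [0.544, -0.093, 0.124]
orientation: [-180.0, 0.0, 8.0]
wrist_force: [-0.1, 0.1, 0.4]
width: 0.0144
finger_force: 45.0
clock: 8.82
position: [0.544, -0.093, 0.1241]
orientation: [-180.0, 0.0, 8.0]
wrist_force: [0.8, 0.1, 0.3]
width: 0.0147
finger_force: 45.0
```

The tip is inside the well mouth. Continue down gently.

```bash
python3 -m handwheel '0 0 0.001 0 0 0 0;0 0 0.002 0 0 0 0;0 0 0.002 0 0 0 0'; python3 -m handwheel '0 0 0.001 0 0 0 0;0 0 0.002 0 0 0 0;0 0 0.002 0 0 0 0'
```

```text
clock: 9.07
position: [0.544, -0.093, 0.1219]
orientation: [-180.0, 0.0, 8.0]
wrist_force: [-0.8, 0.1, -0.1]
width: 0.0144
finger_force: 45.0
clock: 9.32
position: [0.5441, -0.0929, 0.1203]
orientation: [-180.0, -0.0, 8.0]
wrist_force: [-0.7, 0.9, 3.0]
width: 0.0146
finger_force: 44.9
```

```bash
python3 -m handwheel '0 0 0.001 0 0 0 0;0 0 0.002 0 0 0 0;0 0 0.002 0 0 0 0'; python3 -m handwheel '0 0 0.001 0 0 0 0;0 0 0.002 0 0 0 0;0 0 0.002 0 0 0 0'
```

```text
clock: 9.57
position: [0.5441, -0.0929, 0.1182]
orientation: [-180.0, -0.0, 8.0]
wrist_force: [-0.0, 2.4, 5.1]
width: 0.015
finger_force: 44.8
clock: 9.82
position: [0.5441, -0.0929, 0.1164]
orientation: [-180.0, -0.0, 8.0]
wrist_force: [-0.0, 2.9, 6.6]
width: 0.0147
finger_force: 44.8
```

The button was felt at about 6 mm down and is now nearly at release. One millimetre more.

```bash
python3 -m handwheel '0 0 0.0006 0 0 0 0;0 0 0.0012 0 0 0 0;0 0 0.0012 0 0 0 0'; python3 -m handwheel '0 0.001 0 0 0 0 0;0 0.002 0 0 0 0 0;0 0.002 0 0 0 0 0'
```

```text
clock: 10.07
position: [0.5442, -0.0928, 0.1154]
orientation: [-180.0, -0.0, 8.0]
wrist_force: [-1.0, 2.8, 7.2]
width: 0.015
finger_force: 44.8
clock: 10.32
position: [0.5445, -0.0949, 0.1155]
orientation: [-180.0, -0.0, 8.0]
wrist_force: [-1.0, 2.3, 8.0]
width: 0.015
finger_force: 44.8
```

```bash
python3 -m handwheel '0 0.001 0 0 0 0 0;0 0.002 0 0 0 0 0;0 0.003 0 0 0 0 0;0 0.003 0 0 0 0 0'; python3 -m handwheel '0 0.001 0 0 0 0 0;0 0.002 0 0 0 0 0;0 0.003 0 0 0 0 0;0 0.003 0 0 0 0 0'
```

```text
clock: 10.65
position: [0.5449, -0.0978, 0.1155]
orientation: [-180.0, -0.0, 8.0]
wrist_force: [-1.4, 3.8, 8.5]
width: 0.0149
finger_force: 44.8
clock: 10.98
position: [0.5454, -0.1008, 0.1155]
orientation: [-180.0, -0.0, 8.0]
wrist_force: [-1.5, 2.8, 8.1]
width: 0.015
finger_force: 44.8
```

The slide is following, with a steady push of about 3 N. Continue.

```bash
python3 -m handwheel '0 0.003 0 0 0 0 0;0 0.006 0 0 0 0 0;0 0.009 0 0 0 0 0;0 0.012 0 0 0 0 0;0 0.015 0 0 0 0 0;0 0.018 0 0 0 0 0;0 0.02 0 0 0 0 0;0 0.02 0 0 0 0 0'; python3 -m handwheel '0 0.002 0 0 0 0 0;0 0.004 0 0 0 0 0;0 0.006 0 0 0 0 0;0 0.006 0 0 0 0 0'
```

```text
clock: 11.65
position: [0.5482, -0.1207, 0.1155]
orientation: [-180.0, -0.1, 8.0]
wrist_force: [-0.7, 2.3, 7.3]
width: 0.015
finger_force: 44.8
clock: 11.98
position: [0.549, -0.1266, 0.1155]
orientation: [-180.0, -0.1, 8.0]
wrist_force: [-0.4, 3.0, 7.3]
width: 0.015
finger_force: 44.8
```

```bash
python3 -m handwheel '0 0.001 0 0 0 0 0;0 0.002 0 0 0 0 0;0 0.003 0 0 0 0 0;0 0.003 0 0 0 0 0'; python3 -m handwheel '0 0.001 0 0 0 0 0;0 0.002 0 0 0 0 0;0 0.002 0 0 0 0 0';python3 -m handwheel '0 0.0005 0 0 0 0 0;0 0.001 0 0 0 0 0;0 0.001 0 0 0 0 0'
```

```text
clock: 12.32
position: [0.5495, -0.1293, 0.1155]
orientation: [-180.0, -0.1, 8.0]
wrist_force: [-1.2, 3.9, 7.7]
width: 0.0151
finger_force: 44.8
clock: 12.57
position: [0.5497, -0.1313, 0.1155]
orientation: [-180.0, -0.1, 8.0]
wrist_force: [-0.6, 3.7, 8.6]
width: 0.0144
finger_force: 44.8
clock: 12.82
position: [0.5499, -0.1322, 0.1155]
orientation: [-180.0, -0.1, 8.0]
wrist_force: [-1.1, 4.1, 7.2]
width: 0.0151
finger_force: 44.8
```

```bash
python3 -m handwheel '0 0.0005 0 0 0 0 0;0 0.001 0 0 0 0 0;0 0.001 0 0 0 0 0'; python3 -m handwheel '0 0.0005 0 0 0 0 0;0 0.0005 0 0 0 0 0;0 0.0005 0 0 0 0 0'
```

```text
clock: 13.07
position: [0.55, -0.1332, 0.1155]
orientation: [-180.0, -0.1, 8.0]
wrist_force: [-0.8, 4.3, 7.4]
width: 0.0144
finger_force: 44.8
clock: 13.32
position: [0.5501, -0.1336, 0.1155]
orientation: [-180.0, -0.1, 8.0]
wrist_force: [-2.1, 3.1, 7.9]
width: 0.015
finger_force: 44.8
```

```bash
python3 -m handwheel '0 0.0005 0 0 0 0 0;0 0.0007 0 0 0 0 0;0 0.0007 0 0 0 0 0'; python3 -m handwheel '0 0.0005 0 0 0 0 0;0 0.0007 0 0 0 0 0;0 0.0007 0 0 0 0 0'
```

```text
clock: 13.57
position: [0.5502, -0.1343, 0.1155]
orientation: [-180.0, -0.1, 8.0]
wrist_force: [-0.6, 3.2, 7.7]
width: 0.0148
finger_force: 44.8
clock: 13.82
position: [0.5502, -0.1349, 0.1154]
orientation: [-179.9, -0.1, 8.0]
wrist_force: [0.6, 4.9, 7.2]
width: 0.0144
finger_force: 44.8
```

```bash
python3 -m handwheel '0 0.0005 0 0 0 0 0;0 0.0007 0 0 0 0 0;0 0.0007 0 0 0 0 0'; python3 -m handwheel '0 0 0 0 0 0 0'
```

```text
clock: 14.07
position: [0.5503, -0.1355, 0.1154]
orientation: [-179.9, -0.1, 8.0]
wrist_force: [-0.5, 4.5, 6.5]
width: 0.0151
finger_force: 44.8
clock: 14.15
position: [0.5503, -0.1355, 0.1154]
orientation: [-179.9, -0.1, 8.0]
wrist_force: [-0.7, 5.5, 7.9]
width: 0.0149
finger_force: 44.8
```

```bash
python3 -m handwheel '0 0.0005 0 0 0 0 0;0 0.0008 0 0 0 0 0;0 0.0008 0 0 0 0 0'; python3 -m handwheel '0 0 0 0 0 0 0'
```

```text
clock: 14.4
position: [0.5504, -0.1363, 0.1154]
orientation: [-179.9, -0.1, 8.0]
wrist_force: [-0.9, 5.0, 7.6]
width: 0.0149
finger_force: 44.8
clock: 14.48
position: [0.5504, -0.1363, 0.1154]
orientation: [-179.9, -0.1, 8.0]
wrist_force: [-1.2, 4.5, 7.6]
width: 0.0144
finger_force: 44.8
```

```bash
python3 -m handwheel '0 0.0005 0 0 0 0 0;0 0.001 0 0 0 0 0;0 0.001 0 0 0 0 0;0 0.001 0 0 0 0 0'; python3 -m handwheel '0 0.0005 0 0 0 0 0;0 0.0005 0 0 0 0 0;0 0.0005 0 0 0 0 0'
```

```text
clock: 14.82
position: [0.5506, -0.1374, 0.1155]
orientation: [-180.0, -0.1, 8.0]
wrist_force: [-1.0, 4.2, 7.6]
width: 0.015
finger_force: 44.8
clock: 15.07
position: [0.5506, -0.1376, 0.1155]
orientation: [-179.9, -0.1, 8.0]
wrist_force: [-0.1, 5.9, 7.6]
width: 0.0146
finger_force: 44.8
```

```bash
python3 -m handwheel '0 0.0005 0 0 0 0 0;0 0.0005 0 0 0 0 0;0 0.0005 0 0 0 0 0';python3 -m handwheel '0 0 0 0 0 0 0'
```

```text
clock: 15.32
position: [0.5507, -0.1378, 0.1155]
orientation: [-179.9, -0.1, 8.0]
wrist_force: [-0.6, 6.7, 8.8]
width: 0.0147
finger_force: 44.8
clock: 15.4
position: [0.5507, -0.1378, 0.1155]
orientation: [-179.9, -0.1, 8.0]
wrist_force: [-0.8, 7.9, 8.5]
width: 0.0147
finger_force: 44.8
```

At the end stop. Back off 1 mm, then lift straight out and let the latch catch.

```bash
python3 -m handwheel '0 -0.001 0 0 0 0 0;0 -0.001 -0.002 0 0 0 0;0 -0.001 -0.004 0 0 0 0;0 -0.001 -0.006 0 0 0 0;0 -0.001 -0.008 0 0 0 0;0 -0.001 -0.008 0 0 0 0';python3 -m handwheel '0 0 -0.01 0 0 0 0;0 0 -0.02 0 0 0 0;0 0 -0.03 0 0 0 0;0 0 -0.05 0 0 0 0;0 0 -0.06 0 0 0 0;0 0 -0.06 0 0 0 0'
python3 - <<'E'
from h import *
go(.5216,.0943,.181,-11.2)
im=read_camera('scene');cv2.imwrite('pics/g.png',crop(im,215,150,80,75,7))
E
```

```text
clock: 15.9
position: [0.5501, -0.1377, 0.1228]
orientation: [-180.0, 0.0, 8.0]
wrist_force: [-0.7, 3.5, 2.2]
width: 0.0146
finger_force: 44.9
clock: 16.4
position: [0.5514, -0.1386, 0.186]
orientation: [179.8, -0.3, 8.0]
wrist_force: [-0.6, 0.5, -0.4]
width: 0.0144
finger_force: 45.0
clock 16.4 pos [ 0.5514 -0.1386  0.186 ] rpy [179.79  -0.27   8.02] w 0.0144 F [-0.57  0.48 -0.4 ]
shift [ 0.003  -0.2348  0.0041] turn [ 0.16 -0.3  19.22] rows 6.0
```

View pics/g.png

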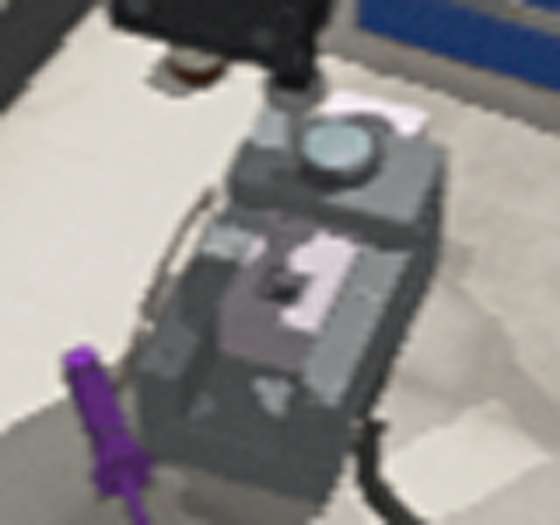

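The slide stays out: it projects beyond the bridge at (385,110), and the well has moved to (283,285). Now carry the tool back over the holder.

```bash
python3 -m handwheel '0 -0.04 0 0 0 3.6 0;0 -0.08 0 0 0 7.2 0;0.001 -0.12 0 0 0 10.8 0;0.002 -0.16 0 0 0 14.4 0;0.003 -0.2 0.002 0 0 18 0;0.003 -0.225 0.004 0 0 19.2 0;0.003 -0.2348 0.004 0 0 19.2 0;0.003 -0.2348 0.004 0 0 19.2 0';python3 -m handwheel '0 0 0 0 0 0 0;0 0 0 0 0 0 0';python3 -c "
from h import *
go(.5216,.0943,.115,-11.2)"
```

```text
clock: 17.12
position: [0.5199, 0.0965, 0.1783]
orientation: [180.0, 0.1, -11.0]
wrist_force: [-0.1, 0.3, -1.2]
width: 0.0148
finger_force: 45.0
clock: 17.28
position: [0.5209, 0.0936, 0.1787]
orientation: [180.0, 0.0, -11.2]
wrist_force: [0.3, 0.6, -1.0]
width: 0.0146
finger_force: 45.0
clock 17.28 pos [0.5209 0.0936 0.1787] rpy [179.98   0.   -11.23] w 0.0146 F [ 0.27  0.58 -1.  ]
shift [ 0.0005 -0.0008  0.0637] turn [ 0.02  0.   -0.03] rows 2.0
```

```bash
python3 -m handwheel '0.0005 -0.001 0.03 0 0 0 0;0.0005 -0.001 0.055 0 0 0 0;0.0005 -0.001 0.064 0 0 0 0;0.0005 -0.001 0.064 0 0 0 0';python3 -m handwheel '0 0 0.003 0 0 0 0;0 0 0.006 0 0 0 0;0 0 0.009 0 0 0 0;0 0 0.011 0 0 0 0;0 0 0.011 0 0 0 0'
```

```text
clock: 17.62
position: [0.5206, 0.0946, 0.1132]
orientation: [180.0, 0.2, -11.3]
wrist_force: [-0.1, -0.3, -0.4]
width: 0.0145
finger_force: 45.0
clock: 18.03
position: [0.5213, 0.0959, 0.104]
orientation: [-180.0, -0.0, -11.2]
wrist_force: [-0.2, 0.1, -0.2]
width: 0.015
finger_force: 45.0
```

```bash
python3 -m handwheel '0 0.0015 0.005 0 0 0 0;0 0.0015 0.012 0 0 0 0;0 0.0015 0.019 0 0 0 0;0 0.0015 0.026 0 0 0 0;0 0.0015 0.031 0 0 0 0;0 0.0015 0.031 0 0 0 0;0 0.0015 0.031 0 0 0 0';python3 -m handwheel '0 0 0.001 0 0 0 0;0 0 0.002 0 0 0 0;0 0 0.0025 0 0 0 0;0 0 0.0025 0 0 0 0'
```

```text
clock: 18.62
position: [0.5209, 0.0944, 0.0726]
orientation: [180.0, 0.0, -11.2]
wrist_force: [-1.0, 0.3, -0.6]
width: 0.0147
finger_force: 45.0
clock: 18.95
position: [0.521, 0.0944, 0.0705]
orientation: [-180.0, -0.0, -11.2]
wrist_force: [0.1, 0.2, 0.5]
width: 0.0146
finger_force: 45.0
```

Nearly seated (0.0703 when grasped). Lower slightly more, then open.

```bash
python3 -m handwheel '0 0 0.0005 0 0 0 0;0 0 0.0007 0 0 0 0;0 0 0.0007 0 0 0 0' ;python3 -m handwheel '0 0 0 0 0 0 0.3;0 0 0 0 0 0 0.5;0 0 0 0 0 0 0.5;0 0 0 0 0 0 0.5;0 0 0 0 0 0 0.5;0 0 0 0 0 0 0.5';python3 -m handwheel '0 0 -0.02 0 0 0 0.5;0 0 -0.05 0 0 0 0.5;0 0 -0.09 0 0 0 0.5;0 0 -0.12 0 0 0 0.5;0 0 -0.12 0 0 0 0.5;0 -0.15 -0.12 0 0 0 0.5;0 -0.15 -0.12 0 0 0 0.5;0 -0.15 -0.12 0 0 0 0.5'; python3 -m handwheel '-0.05 -0.12 0 0 0 0 0.5;-0.05 -0.12 0 0 0 0 0.5;-0.05 -0.12 0 0 0 0 0.5;-0.05 -0.12 0 0 0 0 0.5;-0.05 -0.12 0 0 0 0 0.5;-0.05 -0.12 0 0 0 0 0.5'
python3 - <<'E'
from h import *
d=np.zeros((600,800,3),np.uint8)
d[:,:]=crop(read_camera('scene'),185,150,100,75,8)
d=crop(read_camera('scene'),185,150,110,130,4.5)
cv2.imwrite('pics/k.png',d)
E
```

```text
clock: 19.2
position: [0.5211, 0.0944, 0.0703]
orientation: [-180.0, -0.0, -11.2]
wrist_force: [-1.5, 0.3, 5.1]
width: 0.0149
finger_force: 45.0
clock: 19.7
position: [0.5209, 0.0944, 0.0697]
orientation: [180.0, 0.0, -11.2]
wrist_force: [-0.2, -0.2, 0.3]
width: 0.0442
finger_force: 0.0
clock: 20.37
position: [0.5452, 0.2181, 0.1893]
orientation: [180.0, 0.0, -11.3]
wrist_force: [0.3, -0.2, -0.1]
width: 0.044
finger_force: 0.0
clock: 20.87
position: [0.5192, 0.3441, 0.189]
orientation: [179.9, 0.0, -11.1]
wrist_force: [-0.7, 0.5, -0.1]
width: 0.0438
finger_force: 0.0
```

View pics/k.png

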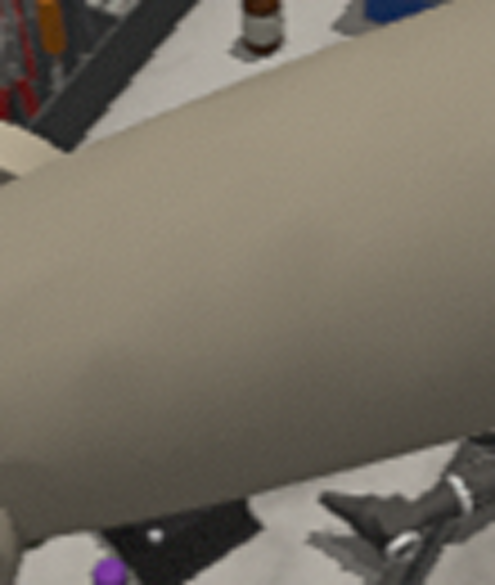

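The arm hides the spot in this view, and that was the last picture allowed. I'll check numerically with the top camera.

Run:
```python
from h import *
t=read_camera('top').astype(int);o=np.load('pics/top0.npy').astype(int)
f=lambda im:im.mean(2)[188:200,160:176]
print(np.abs(f(t)-f(o)).mean());print(f(o).round()[::1].astype(int));print(f(t).round().astype(int))
g=lambda im:im.mean(2)[182:198,232:260:2].round().astype(int)
print(g(t))
```

```text
5.439236111111111
[[170 169 169 168 166 152 121  93  99  95  67  47  53  64  75  92]
 [169 168 168 168 162 139 101  72  71  67  50  39  36  40  44  54]
 [168 168 168 166 155 131 107  98  92  76  56  39  37  37  37  38]
 [167 167 168 163 151 141 143 144 137 116  83  50  39  37  36  37]
 [167 167 166 157 148 155 167 171 166 146 104  59  38  35  36  37]
 [166 167 162 147 142 158 172 177 173 156 114  64  37  35  37  39]
 [168 165 154 129 125 151 168 172 170 151 110  62  32  36  48  56]
 [166 162 139 103 100 129 150 157 152 131  93  50  25  33  59  80]
 [165 153 120  78  67  92 114 122 115  95  63  37  21  31  55  86]
 [161 140  98  57  42  52  68  74  68  53  37  28  24  25  42  82]
 [153 120  75  42  33  34  35  37  32  27  25  27  20  22  38  83]
 [140  99  56  39  35  31  28  27  31  26  25  20  20  22  45  92]]
[[176 175 175 175 173 158 126  96 102  99  70  50  55  67  79  97]
 [175 174 174 173 168 144 104  71  72  68  50  41  39  40  46  56]
 [174 174 174 172 161 135 107  95  86  67  47  39  39  39  39  39]
 [173 174 174 170 157 146 145 147 135 108  73  45  38  38  37  39]
 [173 173
[... 772 characters left out ...]
7 122 129 128 128 130 108 122 197 181 114  97 115]
 [102 120 131 131 131 131 132 109 114 199 192 121  96 107]
 [103 120 133 132 133 132 132 111 111 199 198 128 101 103]
 [106 118 134 133 133 133 133 119 107 193 199 139 116 115]
 [118 117 133 134 133 134 133 127 103 186 202 155 145 153]
 [126 114 133 134 134 135 134 128 100 180 205 183 182 187]
 [129 112 133 133 135 135 135 128 101 178 207 202 202 204]
 [130 113 132 134 135 136 135 131 106 173 206 207 205 203]
 [129 112 133 136 137 135 134 133 110 166 199 198 193 183]
 [129 109 134 137 136 135 134 131 111 155 176 166 160 153]
 [128 107 134 137 134 134 133 127 114 144 147 134 133 137]
 [130 104 132 136 129 132 131 129 123 139 136 132 132 134]]
```

The knob is back within about 0.3 px (1 mm) of where it was, upright and seated. The slide is out, with the well now at column 256. Handing in.

```bash
python3 -c "
from plant import *
print(sign_off())"
```

```text
the job is handed in; nothing more can be done
None
```

I handed the job in after about 21 s of the 54 s allowed, and sign-off gave no verdict. The slide was pushed to its end stop and stays out by itself. The top camera shows the tool back in its holder within about 1 mm of where it started, and the highest wrist force I read while pressing on the unit was about 12 N.

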